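# Stow a battery pack in the charging cupboard

### The job

The small white charging cupboard on the bench is held shut by a sprung roller catch. Pull its door open, stow the loose battery pack lengthwise in the empty bay, pushed home against the back, then press the door fully shut until the catch snaps and holds it. Close it steadily by feel, without slamming, and stop pressing as soon as it has snapped: leaning on the shut door with more than about 6 N crushes its rubber buffer. Do not tip the pack over, and leave the other things on the bench where they are.

Things in the scene. Friction and masses are not known exactly. Their poses are not given: they have to be found in the camera images.
- cupboard: White low cupboard fixed to the bench, 150 deep (x) x 200 wide (y) x 100 high without door; origin at the centre of its foot, z up; its front is at x = -75 and looks to its own -x. No floor: things inside stand on the bench. The bay at y = -92 to -34 already holds a pack. The roof (underside 94 up) begins at x = -45, so the front 30 mm is open from above.
- bay_home (a point): Where the origin of the pack is when home in the empty bay (cupboard x = -3, y = 7, on the bench); axes as the cupboard's, x to its back. The empty bay is 70 wide, cupboard y = -28 to +42, walls 6 thick, open at the front when the door is open, and ends at the back wall's face at cupboard x = +65.
- door (a joint): Door's opening angle (rad): 0 parallel to the cupboard's front edge (its buffer always stops it short of that), 1.9 wide open. Light hinge, stays where left. White panel 12 thick, 200 wide, 4 to 100 above the bench. Upright axis at cupboard x = -87, y = -100 (outer face, right-hand end seen from the robot); free end at y = +100 swings to the cupboard's -x, then to its -y.
- catch (a point): Rough place (cupboard x = -60, y = 70, 80 up) of the sprung roller catch, in a slot beside the bays. A striker on the door's inner face, 170 from the hinge, 66 to 78 up, rides under it. Loose in its slots, the catch first slides with the door for some mm (under 6 N) to its end stop; then the roller yields and snaps. Shutting takes 10 to 18 N at 180 from the hinge, opening 10 to 17 N at the handle.
- door_hinge (a point): Point on the door's hinge axis, 50 above the bench; turns with the door: its x axis is the door's normal, pointing into the cupboard, from the outer face; its y axis runs along the door from hinge to free end.
- door_handle (a point): Grip point of the handle, 70 above the bench: an upright round steel bar, 12 in diameter, from 30 to 96 above the bench, its centre 35 out from the door's outer face and 145 from the hinge axis, joined to the door by 8 mm posts at 42 and 88 up. Axes as door_hinge.
- pack: Loose battery pack, black box with two grey bands, 136 long (x) x 50 wide (y) x 60 high, about 0.4 to 0.75 kg (slides on the bench with less than 6 N); origin at the centre of its underside; both ends are alike and either may go in first.
- mouse: Bystander: black computer mouse, 100 x 58 x 24; origin under its centre.
- screwdriver: Bystander: screwdriver 170 long lying on the bench; origin under it.
- beaker: Bystander: clear beaker, 70 in diameter, 90 high; origin under its centre.
- multimeter: Bystander: grey multimeter lying flat, 150 x 75 x 35; origin under its centre.
- robot_car: Bystander: small four-wheeled robot car with yellow wheel hubs, 150 x 120 x 62; origin under its centre.
- jar: Bystander: small jar, 52 in diameter, 80 high; origin under its centre.
- buffer (a joint): How far the door has pressed in its rubber buffer (m), 0 at rest: a 12 mm stud on the sliding catch, 185 from the hinge, 40 up. As it slides with the catch, the door does not come to rest where it rested at the start but some mm further in, found only by feel: the push rises, drops at the snap, and rises again on the buffer. 7 to 12 N by hand on the shut door presses it 1.5 mm and crushes it.
There are look-alikes about, which are no part of the job. What is shaped like the pack but orange or purple is not meant.

How it is judged:
On the way, in this order (a step that is already met when the one before it is completed fails the run):
1. the door is pulled open through its catch, past 0.8 rad (value of joint door above 0.8 rad), for 0.1 s.
2. the pack stands home in the empty bay, its end within 4 mm of the back wall (x of pack in the frame of bay_home above -0.004 m and y of pack in the frame of bay_home between -0.013 and 0.013 m and height (world z) of pack below 0.004 m and angle between pack's own z axis and vertical below 0.05 rad and value of joint door above 0.3 rad), for 0.2 s.
3. the door is shut past its catch (value of joint door below 0.042 rad), for 0.2 s.
At the end, for the whole second after the job is handed in: The door is fully shut, held by its catch (angle below 0.042 rad; about 0.03 when latched) and at rest; the pack stands upright on the bench in the empty bay, at rest, its end within 5 mm of the back wall and its middle within 13 mm of the bay's middle (value of joint door below 0.042 rad and velocity of joint door between -0.03 and 0.03 rad/s and x of pack in the frame of bay_home above -0.005 m and y of pack in the frame of bay_home between -0.013 and 0.013 m and height (world z) of pack below 0.004 m and angle between pack's own z axis and vertical below 0.05 rad and linear speed of pack below 0.02 m/s); the robot touches nothing.
It fails at once if the door's rubber buffer is crushed, pressed in by more than 1.5 mm (7 N or more by hand on the shut door) (value of joint buffer above 0.0015 m).
It fails at once if the door is slammed: still more than 0.12 rad open and closing faster than 1.8 rad/s (value of joint door above 0.12 rad and velocity of joint door below -1.8 rad/s).
It fails at once if the pack is tipped over by more than 0.5 rad (angle between pack's own z axis and vertical above 0.5 rad).
It fails at once if another thing on the bench is moved by more than 20 mm (distance of any of mouse, screwdriver, beaker, multimeter, robot_car, jar from where it was at the start of the episode above 0.02 m).
It also fails if it takes over 72 s, if anything falls off the work surface, if the arm or the gripper's body presses on something with over 40 N, if the wrist force passes 120 N, or if a joint passes its speed limit or range.

### The arm

A 6-joint arm with a two-finger parallel gripper is mounted at the origin on the work surface. World frame = base frame: x ahead of the robot, y to its left, z up, the work surface at z = 0. Lengths are in m, angles in rad, forces in N, time in s.
With the tool pointing down it reaches from about 0.325 to 0.85 m from the base axis. Payload 4.4 kg.
Tool frame: the origin (TCP) lies midway between the tips of the shut fingers; the grasp point (between the pads) lies 19 mm behind it (bot.grip_depth is the distance from the TCP to the grasp point, in m); y points along the fingers, x is the direction in which the jaws open and shut, and the axes are right-handed (so a half turn about y gives the same grasp; the last joint's range is limited). The gripper opens to 94 mm and grips with 3 to 60 N. Pads are 16 mm wide; open, the fingers measure 119 mm over their backs; the gripper's body (75 mm by 177 mm) begins 78 mm behind the grasp point.
Start: joints at [-1.331, 0.207, 1.542, -0, 1.393, -0.15], TCP at [0.219, -0.532, 0.205] pointing down, gripper open.
Joint ranges: [-2.73, 2.73], [-0.86, 2.22], [0.23, 2.46], [-1.11, 4.25], [0.08, 2.63], [-2.82, 2.82]. Speed limits (rad/s): [2.79, 2.79, 3.14, 3.14, 3.14, 3.14].

### API

Orientations are given as a rotation vector (axis times angle).
In Python, from station import bot, grab_frame, workorder gives the robot as it stands.
- The arm moves only by the tool drive_tool, never from a script. Its argument "steps" is a list of rows, each an object with "dp": the shift along the tool's x, y, z in cm, a list of three; "yaw": the turn about the tool's y in rad. In form: [{"dp": [dx, dy, dz], "yaw": yaw}, ...]. A call has 1 to 8 rows; each row shifts and turns the pose as measured when the row begins, along the tool's axes as they then stand; what a row does not reach is not made up. A row lasts 1/8 s, in which the tool goes at most 62.5 mm and 10.7 degrees, less where a joint would pass 70% of its speed; a pose out of reach is approached as far as the arm can. A call is refused whole if a number of a shift passes 6.25 or a number of a turn 0.188, either way. A call with a gripper value outside its range is refused whole. "gripper" is the finger opening in cm, from 0 to 9.4, set as the call begins (left out, the last holds). The fingers move at their own pace and stop on an object; "grip_force" is the grip in N (left out, the last holds). Time passes only in rows, so rows that do not move let the fingers close. It gives the time, the measured TCP pose, the force and the opening at its end, in the units of the state.
- bot.observe(): the state, without advancing time (a new reading comes with each control period).
- grab_frame(name): name is "scene" or "top"; returns a dict with "image" (420x560x3 uint8, blue, green, red), "vfov" (degrees; the focal length in pixels is half the picture's height over the tangent of half this angle, whatever the lens; pixels are square), "cx", "cy" (the principal point, pixels), "rvec" (rotation vector, rad) and "tvec" (3), from world to camera coordinates, as OpenCV has them. Camera axes: x right, y down, z forward; pixel columns grow to the right and rows downward; lengths in m; the calibration is good to about 2 mm. A picture is of the moment at which its call begins. There is no depth.
- workorder.job_done(): hands the job in, once; it reports no verdict.
The state is a dict: "clock": time; "q": joint angles; "qvel": joint speeds; "effort": joint torques, N m; "ee_pos": TCP position; "tool_rot": TCP orientation; "force": force on the tool from outside, world axes, zero at the start; "torque": the same for the moment, N m; "gripper_width": opening from 0.0 (shut) to 1.0 (fully open).
Only numpy, scipy, OpenCV 4.12 (cv2) and the standard library are available. Lean on these libraries where they do the work, as an engineer would, in place of code of your own. Each camera call takes 0.05 s, during which the arm holds its last target. There are 200 camera calls.

## Working session

There is one attempt and no reset: what is moved stays moved. The work goes in short steps, Python scripts to look and compute and a tool call to move; the robot and the scene stay as the last step left them, time stands still between calls to the robot, and variables do not carry over. Pictures are saved under pics/ and viewed, about 8 in all and at most 12, crops included, and the job is handed in when it is done.

Besides the shell and the picture viewer there is one more tool, called after "Emit:" in YAML: its name, and indented under it one key for each argument. drive_tool: Moves the arm, as the interface text tells. Its arguments: {"type":"object","properties":{"steps":{"type":"array"},"gripper":{"type":"number"},"grip_force":{"type":"number"}},"required":["steps"]}

```bash
mkdir -p pics; ls; cat > h.py <<'E'
import numpy as np, cv2
from station import bot, grab_frame, workorder
def K(f):
    h,w=f["image"].shape[:2]; fl=h/2/np.tan(np.radians(f["vfov"])/2)
    return np.array([[fl,0,f["cx"]],[0,fl,f["cy"]],[0,0,1]])
def ray(f,uv):
    R=cv2.Rodrigues(np.array(f["rvec"],float))[0]; t=np.array(f["tvec"],float)
    d=R.T@np.linalg.inv(K(f))@np.array([uv[0],uv[1],1.]); return -R.T@t, d
def onz(f,uv,z):
    o,d=ray(f,uv); return o+d*(z-o[2])/d[2]
def proj(f,P):
    return cv2.projectPoints(np.array(P,float).reshape(-1,1,3),np.array(f["rvec"],float),np.array(f["tvec"],float),K(f),None)[0].reshape(-1,2)
E
python3 - <<'E'
from h import *
import pickle
for n in("scene","top"):
    f=grab_frame(n); cv2.imwrite(f"pics/{n}0.png",f["image"]); pickle.dump(f,open(n+"0.pkl","wb"))
    print(n,{k:v for k,v in f.items() if k!="image"}, ray(f,(0,0))[0])
print(bot.observe())
E
```

```text
pics
scene {'vfov': 53.897456137047115, 'cx': 274.88502439382404, 'cy': 202.56712800179324, 'rvec': array([ 2.45440659,  0.62402208, -0.22330028]), 'tvec': array([-0.4959146 , -0.1085623 ,  1.32748865])} [ 0.86527394 -0.50920098  1.0059615 ]
top {'vfov': 45.2812541857888, 'cx': 277.9730578513301, 'cy': 213.12753799881506, 'rvec': array([ 2.17512115, -2.22253168,  0.06167908]), 'tvec': array([0.08564379, 0.52382432, 1.51865515])} [0.44895416 0.08432262 1.54252069]
{'clock': 0.1, 'q': array([-1.33050310e+00,  2.07334535e-01,  1.54279938e+00, -4.50943948e-05,
        1.39348691e+00, -1.50477347e-01]), 'qvel': array([ 0.00121133, -0.00255805, -0.00274751,  0.00131886, -0.00098776,
        0.00028039]), 'effort': array([ 1.32656671e-03, -3.71859205e+01, -2.82294255e+01,  7.00279581e-02,
        3.11361579e-02, -5.85840871e-05]), 'ee_pos': array([ 0.21883109, -0.53094759,  0.20441261]), 'tool_rot': array([-1.36773577,  0.9177871 , -0.91527159]), 'force': array([ 0.22646263, -0.36854747, -0.09083811]), 'torque': array([ 0.04494488, -0.02203079, -0.00281372]), 'gripper_width': 0.9999871743902782}
```

View pics/scene0.png

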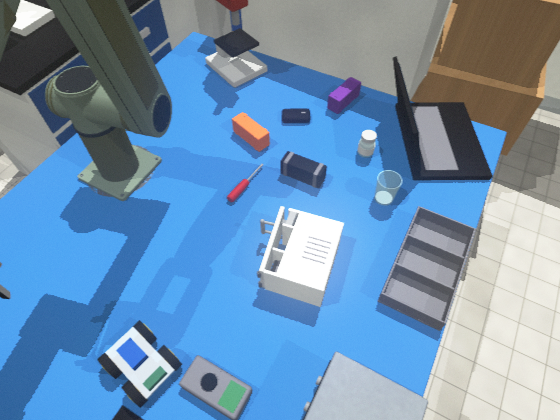

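View pics/top0.png

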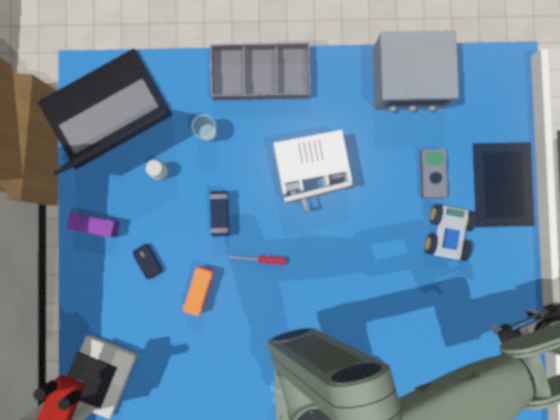

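```bash
python3 - <<'E'
from h import *
import pickle
s=pickle.load(open("scene0.pkl","rb"));t=pickle.load(open("top0.pkl","rb"))
a=cv2.resize(t["image"][120:240,200:360],None,fx=5,fy=5,interpolation=cv2.INTER_CUBIC);cv2.imwrite("pics/tc.png",a)
a=cv2.resize(s["image"][140:310,220:380],None,fx=3.5,fy=3.5,interpolation=cv2.INTER_CUBIC);cv2.imwrite("pics/sc.png",a)
# pack mask
for f,box,n in((t,(205,235,185,240),"top"),(s,(270,335,145,195),"scene")):
    hsv=cv2.cvtColor(f["image"],cv2.COLOR_BGR2HSV); m=((hsv[...,2]<95)|(hsv[...,1]<110)).astype(np.uint8)
    mm=np.zeros_like(m);mm[box[2]:box[3],box[0]:box[1]]=m[box[2]:box[3],box[0]:box[1]]
    c=max(cv2.findContours(mm,0,2)[0],key=cv2.contourArea);r=cv2.minAreaRect(c);print(n,r)
    if n=="top":
        b=cv2.boxPoints(r);P=np.array([onz(f,p,.06) for p in b]);print(P.round(4),P.mean(0),np.linalg.norm(np.diff(P,axis=0),axis=1))
hsv=cv2.cvtColor(t["image"],cv2.COLOR_BGR2HSV); m=((hsv[...,1]<60)&(hsv[...,2]>130)).astype(np.uint8)
mm=np.zeros_like(m);mm[120:215,260:365]=m[120:215,260:365]
c=max(cv2.findContours(mm,0,2)[0],key=cv2.contourArea);r=cv2.minAreaRect(c);b=cv2.boxPoints(r)
P=np.array([onz(t,p,.1) for p in b]);print("cup",b,P.round(4),np.linalg.norm(np.diff(P,axis=0),axis=1))
E
```

```text
top ((218.5181427001953, 213.11712646484375), (42.246437072753906, 18.080415725708008), 88.31531524658203)
[[0.5892 0.2773 0.06  ]
 [0.5896 0.224  0.06  ]
 [0.465  0.2224 0.06  ]
 [0.4646 0.2755 0.06  ]] [0.52710504 0.24977467 0.06      ] [0.05334116 0.12466844 0.05311805]
scene ((302.24896240234375, 169.0254669189453), (45.427978515625, 25.27717399597168), 20.772254943847656)
cup [[271.95407 142.00876]
 [342.35233 128.59958]
 [356.0416  200.46826]
 [285.64334 213.87744]] [[ 0.7272  0.0878  0.1   ]
 [ 0.7622 -0.1168  0.1   ]
 [ 0.5528 -0.1503  0.1   ]
 [ 0.5186  0.0529  0.1   ]] [0.20754548 0.2120204  0.20608477]
```

View pics/tc.png

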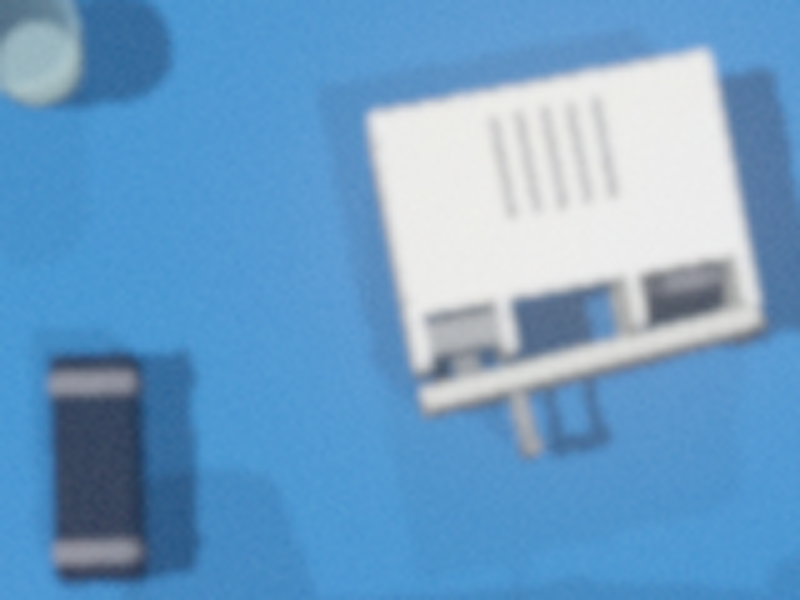

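View pics/sc.png

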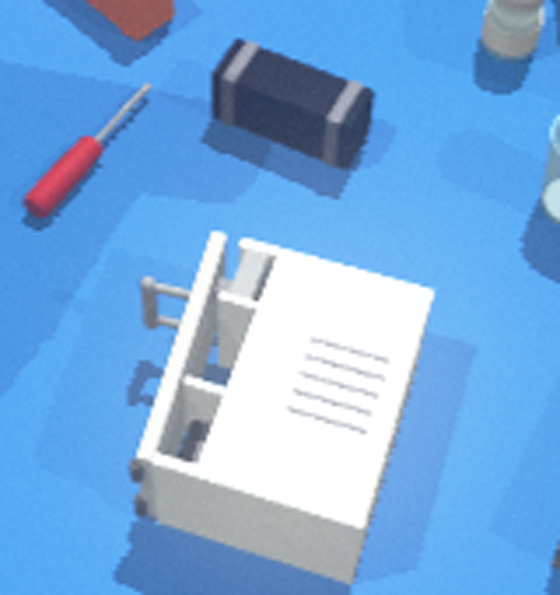

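```bash
cat > meas.py <<'E'
from h import *
import pickle
s=pickle.load(open("scene0.pkl","rb"));t=pickle.load(open("top0.pkl","rb"))
def tc(u,v): return onz(t,(200+(u-2)/5,120+(v-2)/5),.1)
def sc(u,v,z=.1): return onz(s,(220+(u-1.25)/3.5,140+(v-1.25)/3.5),z)
def kab(M,P):
    M=np.array(M)/1000;P=np.array(P)[:,:2]; a=M-M.mean(0);b=P-P.mean(0)
    th=np.arctan2((a[:,0]*b[:,1]-a[:,1]*b[:,0]).sum(),(a*b).sum()); R=np.array([[np.cos(th),-np.sin(th)],[np.sin(th),np.cos(th)]])
    T=P.mean(0)-R@M.mean(0); return T,th,((P-(M@R.T+T))*1000).round(1)
M=[(75,100),(75,-100),(-75,100)]
A=[tc(367,112),tc(712,48),tc(416,373)]
B=[sc(433,290),sc(362,527),sc(243,241)]
print(kab(M,A));print(kab(M,B));T,th,_=kab(M+M,A+B);print("cup",T,th)
R=np.array([[np.cos(th),-np.sin(th)],[np.sin(th),np.cos(th)]])
loc=lambda p:(R.T@(p[:2]-T)*1000).round(1)
print("door free outer top", loc(tc(424,413)), loc(sc(214,233)), "hinge end",loc(tc(765,328)),loc(sc(138,460)))
print("handle", loc(onz(t,(200+528/5,120+452/5),.096)), loc(sc(149,280,.096)))
hinge=T+R@[-.087,-.1]
print("hinge",hinge,"home",T+R@[-.003,.007])
# pack: near end bottom edges etc.
P=[onz(t,(200+(u-2)/5,120+(v-2)/5),.06) for u,v in((50,355),(143,355),(57,576),(146,576))]
print("pack top",np.array(P).round(4))
# scene pack: top corners
P=[sc(u,v,.06) for u,v in((240,41),(372,92),(216,77),(338,128))]
print("pack scene",np.array(P).round(4),np.mean(P,0))
E
python3 meas.py
```

```text
(array([ 0.6685133 , -0.02735615]), np.float64(0.16605895953758995), array([[ 1.2,  1.1],
       [ 1.4, -2.1],
       [-2.7,  1. ]]))
(array([ 0.66970473, -0.02883381]), np.float64(0.17183268142208416), array([[-0.6,  0.3],
       [-1.5,  1.1],
       [ 2.1, -1.4]]))
cup [ 0.66910717 -0.02809422] 0.16889819779934914
door free outer top [-101.1  102.3] [-96.4  97.3] hinge end [-90.1 -99.8] [ -84.7 -101.1]
handle [-135.6   46.8] [-129.9   43.3]
hinge [ 0.60015476 -0.14129566] home [ 0.66497319 -0.02169812]
pack top [[0.5941 0.275  0.06  ]
 [0.5929 0.2202 0.06  ]
 [0.4636 0.2729 0.06  ]
 [0.4625 0.2206 0.06  ]]
pack scene [[0.4657 0.2701 0.06  ]
 [0.5934 0.2708 0.06  ]
 [0.467  0.223  0.06  ]
 [0.5848 0.2211 0.06  ]] [0.5277194  0.24624594 0.06      ]
```

```bash
cat > p.py <<'E'
from h import *
T=np.array([.6691,-.0281]);TH=.169
Rc=np.array([[np.cos(TH),-np.sin(TH)],[np.sin(TH),np.cos(TH)]])
w=lambda x,y:T+Rc@np.array([x,y])          # cupboard -> world
loc=lambda p:Rc.T@(np.array(p)[:2]-T)
def handle(a,off=0): # world xy of handle, door angle a; off: extra outwards
    y=np.array([-np.sin(a),np.cos(a)]);o=np.array([-np.cos(a),-np.sin(a)])
    return w(*(np.array([-.087,-.1])+.145*y+(.035+off)*o))
def state(pr=True):
    o=bot.observe();R=cv2.Rodrigues(np.array(o["tool_rot"]))[0]
    phi=np.arctan2(R[1,0],R[0,0])
    if pr: print("t%.2f"%o["clock"],"pos",o["ee_pos"].round(4),"cup",(loc(o["ee_pos"])*1000).round(1),"phi %.3f"%phi,"tilt",R[2,1].round(4),"F",o["force"].round(1),"cupF",(Rc.T@o["force"][:2]).round(1),"w %.1f"%(o["gripper_width"]*94),"q6 %.2f"%o["q"][5])
    return o,R,phi
def to(xy,z,jaw,n=None,p=None,phi=None):
    """rows to reach xy,z with jaw-axis world angle = jaw (mod pi)"""
    o,R,f=state(p is None); p=o["ee_pos"] if p is None else p; f=f if phi is None else phi
    d=(jaw-f+np.pi/2)%np.pi-np.pi/2          # world z turn
    D=np.array([*xy,z])-p; n=n or int(np.ceil(max(np.abs(D).max()/.055,abs(d)/.17,1)))
    for i in range(n):
        g=f+d*i/n; x=np.array([np.cos(g),np.sin(g),0]);y=np.array([0,0,-1.]);zz=np.cross(x,y)
        s=D/n*100; print("  dp",[round(float(v),2) for v in(s@x,s@y,s@zz)],"yaw",round(-d/n,3))
    return np.array([*xy,z]),f+d
E
python3 - <<'E'
from p import *
print(state()[1].round(3)); print(handle(.05))
p,f=to(handle(.05),.16,np.pi/2+TH+.05)
to(handle(.05),.051,np.pi/2+TH+.05,p=p,phi=f)
E
```

```text
t0.10 pos [ 0.2188 -0.5309  0.2044] cup [-528.4 -420. ] phi -1.180 tilt -1.0 F [ 0.2 -0.4 -0.1] cupF [ 0.2 -0.4] w 94.0 q6 -0.15
[[ 0.381 -0.001  0.925]
 [-0.925  0.002  0.381]
 [-0.002 -1.     0.   ]]
[ 0.53449331 -0.00737563]
t0.10 pos [ 0.2188 -0.5309  0.2044] cup [-528.4 -420. ] phi -1.180 tilt -1.0 F [ 0.2 -0.4 -0.1] cupF [ 0.2 -0.4] w 94.0 q6 -0.15
  dp [-3.64, 0.44, 4.91] yaw 0.017
  dp [-3.72, 0.44, 4.85] yaw 0.017
  dp [-3.81, 0.44, 4.79] yaw 0.017
  dp [-3.89, 0.44, 4.72] yaw 0.017
  dp [-3.97, 0.44, 4.65] yaw 0.017
  dp [-4.05, 0.44, 4.58] yaw 0.017
  dp [-4.12, 0.44, 4.51] yaw 0.017
  dp [-4.2, 0.44, 4.44] yaw 0.017
  dp [-4.28, 0.44, 4.37] yaw 0.017
  dp [-4.35, 0.44, 4.29] yaw 0.017
  dp [0.0, 5.45, 0.0] yaw -0.0
  dp [0.0, 5.45, 0.0] yaw -0.0
```

Emit:
drive_tool:
  steps:
    - {"dp":[-3.7,0.4,4.9],"yaw":0.017}
    - {"dp":[-3.7,0.4,4.9],"yaw":0.017}
    - {"dp":[-3.8,0.4,4.8],"yaw":0.017}
    - {"dp":[-3.9,0.4,4.7],"yaw":0.017}
    - {"dp":[-4.0,0.4,4.6],"yaw":0.017}
    - {"dp":[-4.1,0.4,4.6],"yaw":0.017}
    - {"dp":[-4.1,0.4,4.5],"yaw":0.017}
    - {"dp":[-4.2,0.4,4.4],"yaw":0.017}
  gripper: 5

```text
clock: 1.1
ee_pos: [0.4745, -0.1052, 0.1698]
tool_rot: [-1.311, 1.033, -1.028]
force: [-0.2, 0.3, 0.2]
gripper_width: 0.533
```

```bash
python3 - <<'E'
from p import *
p,f=to(handle(.05),.14,np.pi/2+TH+.05)
E
```

```text
t1.10 pos [ 0.4745 -0.1052  0.1698] cup [-204.8  -43.3] phi -1.331 tilt -1.0 F [-0.2  0.3  0.2] cupF [-0.1  0.3] w 50.1 q6 0.93
  dp [-4.04, 1.49, 4.08] yaw 0.01
  dp [-4.08, 1.49, 4.03] yaw 0.01
```

Emit:
drive_tool:
  steps:
    - {"dp":[-4.0,1.2,4.1],"yaw":0.01}
    - {"dp":[-4.1,1.2,4.0],"yaw":0.01}
    - {"dp":[0,0,0],"yaw":0}

```text
clock: 1.48
ee_pos: [0.5361, -0.0002, 0.1442]
tool_rot: [-1.306, 1.044, -1.038]
force: [-0.4, -1.5, 0.1]
gripper_width: 0.532
```

```bash
python3 - <<'E'
from p import *
p,f=to(handle(.05),.12,np.pi/2+TH+.05)
f=grab_frame("top");g=grab_frame("scene")
a=cv2.resize(f["image"][120:240,240:360],(400,400));b=cv2.resize(g["image"][170:290,210:330],(400,400))
cv2.imwrite("pics/h1.png",np.hstack([a,b]))
print(proj(g,[[*handle(.05),.096],[*handle(.05),.03]]))
E
```

```text
t1.48 pos [ 5.361e-01 -2.000e-04  1.442e-01] cup [-126.4   49.8] phi -1.345 tilt -1.0 F [-0.4 -1.5  0.1] cupF [-0.6 -1.4] w 50.0 q6 1.18
  dp [0.66, 2.42, -0.32] yaw 0.006
[[262.418375   219.79577017]
 [263.39336885 232.91896454]]
```

View pics/h1.png

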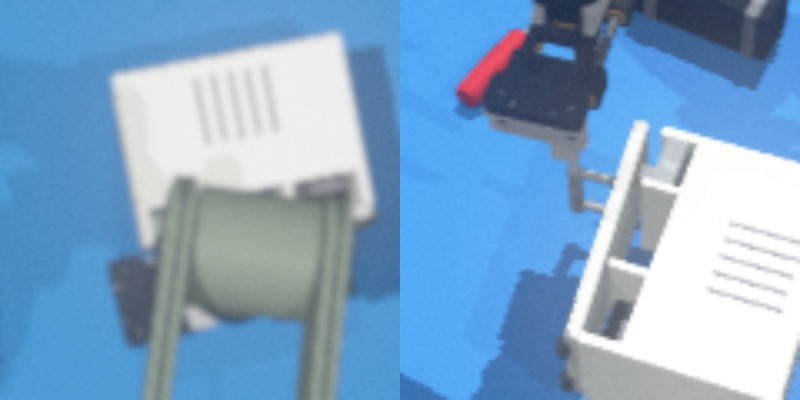

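The view shows the gripper standing over the handle bar: bar top at scene (262, 220), which matches the prediction (262.4, 219.8). I'll correct and go down.

Emit:
drive_tool:
  steps:
    - {"dp":[0.7,1.0,-0.3],"yaw":0.006}
    - {"dp":[0,4.2,0],"yaw":0}
    - {"dp":[0,4.2,0],"yaw":0}
    - {"dp":[0,0,0],"yaw":0}

```text
clock: 2.08
ee_pos: [0.5327, -0.0186, 0.0497]
tool_rot: [-1.299, 1.056, -1.057]
force: [-0.1, 0.9, 1.1]
gripper_width: 0.532
```

```bash
python3 - <<'E'
from p import *
to(handle(.05),.051,np.pi/2+TH+.05)
E
```

```text
t2.08 pos [ 0.5327 -0.0186  0.0497] cup [-132.8   32.3] phi -1.366 tilt -1.0 F [-0.1  0.9  1.1] cupF [0.  0.9] w 50.0 q6 1.17
  dp [-1.07, -0.13, 0.4] yaw -0.014
```

Emit:
drive_tool:
  steps:
    - {"dp":[-1.0,-0.1,0.4],"yaw":-0.014}
    - {"dp":[0,0,0],"yaw":0}
    - {"dp":[0,0,0],"yaw":0}

```text
clock: 2.45
ee_pos: [0.5378, -0.0098, 0.0553]
tool_rot: [-1.3, 1.041, -1.053]
force: [-0.2, 0.1, -0.3]
gripper_width: 0.528
```

```bash
python3 - <<'E'
from p import *
to(handle(.05),.051,np.pi/2+TH+.05)
E
```

```text
t2.45 pos [ 0.5378 -0.0098  0.0553] cup [-126.4   40.1] phi -1.354 tilt -1.0 F [-0.2  0.1 -0.3] cupF [-0.2  0.1] w 49.6 q6 1.17
  dp [-0.31, 0.43, -0.27] yaw -0.002
```

Emit:
drive_tool:
  steps:
    - {"dp":[-0.2,0.3,-0.2],"yaw":0}
    - {"dp":[0,0,0],"yaw":0}
    - {"dp":[0,0,0],"yaw":0}
    - {"dp":[0,0,0],"yaw":0}
    - {"dp":[0,0,0],"yaw":0}
  gripper: 0
  grip_force: 50

```text
clock: 3.08
ee_pos: [0.5358, -0.0058, 0.0538]
tool_rot: [-1.296, 1.041, -1.052]
force: [-0.1, 1.0, 0.7]
gripper_width: 0.12
```

```bash
python3 - <<'E'
from p import *
o,R,f=state()
for a in np.arange(.05,1.9,.15): print(round(a,2),handle(a).round(3), round(a+np.pi/2+TH-np.pi,2), end=' ')
# rows in tool axes for arc step of da
r=np.hypot(.145,.035);
def hv(a,da):
    D=(handle(a+da)-handle(a))*100; g=a+np.pi/2+TH-np.pi
    return D@[np.cos(g),np.sin(g)],D@[-np.sin(g),np.cos(g)]
print(); print(hv(.05,.05),hv(.5,.1),hv(.5,.15),hv(.5,.18))
E
```

```text
t3.08 pos [ 0.5358 -0.0058  0.0538] cup [-127.6   44.4] phi -1.354 tilt -0.9999 F [-0.1  1.   0.7] cupF [0.1 1. ] w 11.3 q6 1.18
0.05 [ 0.534 -0.007] -1.35 0.2 [ 0.515 -0.019] -1.2 0.35 [ 0.498 -0.033] -1.05 0.5 [ 0.483 -0.049] -0.9 0.65 [ 0.47  -0.068] -0.75 0.8 [ 0.461 -0.088] -0.6 0.95 [ 0.454 -0.109] -0.45 1.1 [ 0.451 -0.132] -0.3 1.25 [ 0.452 -0.154] -0.15 1.4 [ 0.455 -0.176] -0.0 1.55 [ 0.462 -0.197] 0.15 1.7 [ 0.472 -0.217] 0.3 1.85 [ 0.485 -0.236] 0.45 
(np.float64(0.19304831672036268), np.float64(-0.7203238658072145)) (np.float64(0.42185656173252495), np.float64(-1.4300991198520963)) (np.float64(0.6858528335849847), np.float64(-2.1275516936433343)) (np.float64(0.8608699615626247), np.float64(-2.539381739432874))
```

Emit:
drive_tool:
  steps:
    - {"dp":[0.2,0,-0.7],"yaw":-0.05}
    - {"dp":[0.2,0,-0.7],"yaw":-0.05}
    - {"dp":[0.3,0,-1.0],"yaw":-0.07}
    - {"dp":[0.4,0,-1.2],"yaw":-0.09}
    - {"dp":[0.4,0,-1.4],"yaw":-0.1}
    - {"dp":[0.4,0,-1.4],"yaw":-0.1}

```text
clock: 3.82
ee_pos: [0.485, -0.0453, 0.0538]
tool_rot: [-1.447, 0.681, -0.691]
force: [-1.7, -0.7, 2.3]
gripper_width: 0.118
```

```bash
cat >> p.py <<'E'
def ang(): # door angle from TCP held at the handle
    o,R,f=state(); v=loc(o["ee_pos"])-np.array([-.087,-.1]); r=np.hypot(*v)
    a=np.arctan2(-v[0],v[1])-np.arctan2(.035,.145); print("door from pos %.3f from phi %.3f r %.1f"%(a,f-np.pi/2-TH+np.pi,r*1000)); return a
E
python3 - <<'E'
from p import *
ang()
E
```

```text
t3.83 pos [ 0.485  -0.0453  0.0538] cup [-184.3   14. ] phi -0.880 tilt -0.9999 F [-1.7 -0.7  2.3] cupF [-1.8 -0.4] w 11.1 q6 0.59
door from pos 0.470 from phi 0.522 r 149.9
```

Emit:
drive_tool:
  steps:
    - {"dp":[0.5,0,-1.7],"yaw":-0.11}
    - {"dp":[0.6,0,-2.0],"yaw":-0.14}
    - {"dp":[0.6,0,-2.0],"yaw":-0.14}
    - {"dp":[0.6,0,-2.0],"yaw":-0.14}
    - {"dp":[0.6,0,-2.0],"yaw":-0.14}
    - {"dp":[0.6,0,-2.0],"yaw":-0.14}
    - {"dp":[0.6,0,-2.0],"yaw":-0.14}
    - {"dp":[0.4,0,-1.4],"yaw":-0.1}

```text
clock: 4.82
ee_pos: [0.4638, -0.1996, 0.0538]
tool_rot: [-1.558, -0.166, 0.154]
force: [2.5, 1.6, -0.5]
gripper_width: 0.12
```

```bash
python3 - <<'E'
from p import *
ang()
E
```

```text
t4.83 pos [ 0.4638 -0.1996  0.0538] cup [-231.3 -134.5] phi 0.204 tilt -0.9999 F [ 2.5  1.6 -0.5] cupF [2.8 1.2] w 11.2 q6 -0.80
door from pos 1.569 from phi 1.606 r 148.3
```

Emit:
drive_tool:
  steps:
    - {"dp":[0.4,0,-1.4],"yaw":-0.1}
    - {"dp":[0.2,0,-0.7],"yaw":-0.05}
    - {"dp":[0,0,0],"yaw":0}

```text
clock: 5.2
ee_pos: [0.4752, -0.2207, 0.0538]
tool_rot: [-1.546, -0.286, 0.273]
force: [1.5, -0.0, 0.4]
gripper_width: 0.118
```

Emit:
drive_tool:
  steps:
    - {"dp":[0,0,0],"yaw":0}
    - {"dp":[0,0,0],"yaw":0}
    - {"dp":[0,-5,0],"yaw":0}
    - {"dp":[0,-6,0],"yaw":0}
    - {"dp":[0,-4,0],"yaw":0}
    - {"dp":[0,0,0],"yaw":0}
  gripper: 4.5

```text
clock: 5.95
ee_pos: [0.4718, -0.2204, 0.2063]
tool_rot: [-1.545, -0.282, 0.276]
force: [-0.4, 0.5, -0.4]
gripper_width: 0.479
```

```bash
python3 - <<'E'
from p import *
ang()
to((.528,.2475),.16,np.pi/2)
E
```

```text
t5.95 pos [ 0.4718 -0.2204  0.2063] cup [-226.8 -156.3] phi 0.356 tilt -1.0 F [-0.4  0.5 -0.4] cupF [-0.3  0.5] w 45.0 q6 -0.97
door from pos 1.717 from phi 1.758 r 150.7
t5.95 pos [ 0.4718 -0.2204  0.2063] cup [-226.8 -156.3] phi 0.356 tilt -1.0 F [-0.4  0.5 -0.4] cupF [-0.3  0.5] w 45.0 q6 -0.97
  dp [2.4, 0.51, 4.66] yaw -0.135
  dp [3.0, 0.51, 4.29] yaw -0.135
  dp [3.55, 0.51, 3.85] yaw -0.135
  dp [4.04, 0.51, 3.33] yaw -0.135
  dp [4.45, 0.51, 2.76] yaw -0.135
  dp [4.78, 0.51, 2.14] yaw -0.135
  dp [5.02, 0.51, 1.47] yaw -0.135
  dp [5.18, 0.51, 0.79] yaw -0.135
  dp [5.24, 0.51, 0.08] yaw -0.135
```

Emit:
drive_tool:
  steps:
    - {"dp":[2.4,0,4.7],"yaw":-0.135}
    - {"dp":[3.0,0,4.3],"yaw":-0.135}
    - {"dp":[3.6,0,3.9],"yaw":-0.135}
    - {"dp":[4.0,0,3.3],"yaw":-0.135}
    - {"dp":[4.5,0.5,2.8],"yaw":-0.135}
    - {"dp":[4.8,0.5,2.1],"yaw":-0.135}
    - {"dp":[5.0,0.5,1.5],"yaw":-0.135}
    - {"dp":[5.1,0.5,0.8],"yaw":-0.135}
  gripper: 8.5

```text
clock: 6.95
ee_pos: [0.5082, 0.2062, 0.174]
tool_rot: [-1.241, -1.119, 1.132]
force: [1.6, -0.5, 0.7]
gripper_width: 0.906
```

Emit:
drive_tool:
  steps:
    - {"dp":[0,0,0],"yaw":0}
    - {"dp":[0,0,0],"yaw":0}

```text
clock: 7.2
ee_pos: [0.5047, 0.2085, 0.1693]
tool_rot: [-1.236, -1.117, 1.141]
force: [-0.2, -0.3, 0.2]
gripper_width: 0.904
```

```bash
python3 - <<'E'
from p import *
to((.528,.2475),.1,np.pi/2)
E
```

```text
t7.20 pos [0.5047 0.2085 0.1693] cup [-122.3  260.8] phi 1.467 tilt -0.9997 F [-0.2 -0.3  0.2] cupF [-0.2 -0.3] w 85.0 q6 -1.24
  dp [2.06, 3.46, -0.96] yaw -0.052
  dp [2.01, 3.46, -1.06] yaw -0.052
```

Emit:
drive_tool:
  steps:
    - {"dp":[2.1,2.5,-1.0],"yaw":-0.052}
    - {"dp":[2.0,2.5,-1.0],"yaw":-0.052}
    - {"dp":[0,0,0],"yaw":0}
    - {"dp":[0,0,0],"yaw":0}

```text
clock: 7.7
ee_pos: [0.5268, 0.2423, 0.1168]
tool_rot: [-1.192, -1.186, 1.214]
force: [0.6, -0.2, 0.1]
gripper_width: 0.902
```

```bash
python3 - <<'E'
from p import *
to((.528,.2475),.02,np.pi/2)
g=grab_frame("scene");f=grab_frame("top")
cv2.imwrite("pics/g1.png",np.hstack([cv2.resize(f["image"][140:260,170:370],(500,300)),cv2.resize(g["image"][140:230,260:350],(300,300))]))
E
```

```text
t7.70 pos [0.5268 0.2423 0.1168] cup [-94.8 290.5] phi 1.563 tilt -0.9997 F [ 0.6 -0.2  0.1] cupF [ 0.6 -0.3] w 84.8 q6 -1.29
  dp [0.26, 4.84, -0.06] yaw -0.004
  dp [0.26, 4.84, -0.06] yaw -0.004
```

View pics/g1.png

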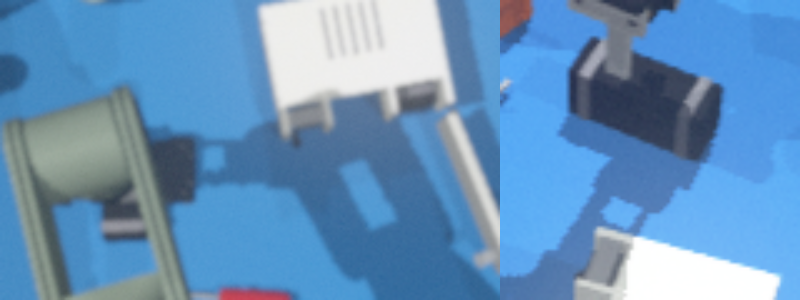

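The door stands wide open, the middle bay is empty, and the open fingers are over the black pack with its grey bands. Going down to grip it.

Emit:
drive_tool:
  steps:
    - {"dp":[0.3,4.6,-0.1],"yaw":0}
    - {"dp":[0.2,4.6,-0.1],"yaw":0}
    - {"dp":[0,0,0],"yaw":0}

```text
clock: 8.18
ee_pos: [0.5305, 0.2469, 0.0287]
tool_rot: [-1.199, -1.192, 1.205]
force: [-0.0, -0.2, 0.6]
gripper_width: 0.907
```

Emit:
drive_tool:
  steps:
    - {"dp":[0,0,0],"yaw":0}
    - {"dp":[0,0,0],"yaw":0}
    - {"dp":[0,0,0],"yaw":0}
    - {"dp":[0,0,0],"yaw":0}
    - {"dp":[0,0,0],"yaw":0}
  gripper: 0
  grip_force: 30

```text
clock: 8.8
ee_pos: [0.5357, 0.2482, 0.0363]
tool_rot: [-1.205, -1.202, 1.196]
force: [0.7, -0.1, -4.3]
gripper_width: 0.532
```

```bash
python3 - <<'E'
from p import *
state()
E
```

```text
t8.80 pos [0.5357 0.2482 0.0363] cup [-85.  294.7] phi 1.559 tilt -1.0 F [ 0.7 -0.1 -4.3] cupF [ 0.7 -0.2] w 50.0 q6 -1.28
```

```bash
python3 - <<'E'
from p import *
o,R,f=state()
p,f=to(o["ee_pos"][:2],.09,f,n=1)
p,f=to(w(-.18,.15),.09,np.pi/2+TH,p=p,phi=f)
p,f=to(w(-.18,.007),.09,np.pi/2+TH,p=p,phi=f)
E
```

```text
t8.80 pos [0.5357 0.2482 0.0363] cup [-85.  294.7] phi 1.559 tilt -1.0 F [ 0.7 -0.1 -4.3] cupF [ 0.7 -0.2] w 50.0 q6 -1.28
t8.80 pos [0.5357 0.2482 0.0363] cup [-85.  294.7] phi 1.559 tilt -1.0 F [ 0.7 -0.1 -4.3] cupF [ 0.7 -0.2] w 50.0 q6 -1.28
  dp [0.0, -5.37, 0.0] yaw -0.0
  dp [-5.32, 0.0, 2.25] yaw -0.06
  dp [-5.17, 0.0, 2.56] yaw -0.06
  dp [-5.01, 0.0, 2.87] yaw -0.06
  dp [-4.77, 0.0, -0.0] yaw -0.0
  dp [-4.77, 0.0, -0.0] yaw -0.0
  dp [-4.77, 0.0, -0.0] yaw -0.0
```

Emit:
drive_tool:
  steps:
    - {"dp":[0,-2.5,0],"yaw":0}
    - {"dp":[0,-2.5,1.5],"yaw":0}
    - {"dp":[-3.5,0,3],"yaw":-0.06}
    - {"dp":[-4,0,2.5],"yaw":-0.06}
    - {"dp":[-4,0,1],"yaw":-0.06}
    - {"dp":[-4,0,0],"yaw":0}
    - {"dp":[-3,0,0],"yaw":0}
    - {"dp":[0,0,0],"yaw":0}

```text
clock: 9.8
ee_pos: [0.4616, 0.0544, 0.0775]
tool_rot: [-1.098, -1.321, 1.348]
force: [-0.4, 0.2, -5.7]
gripper_width: 0.534
```

```bash
python3 - <<'E'
from p import *
to(w(-.165,.007),.07,np.pi/2+TH)
E
```

```text
t9.80 pos [0.4616 0.0544 0.0775] cup [-190.7  116.2] phi 1.749 tilt -0.9997 F [-0.4  0.2 -5.7] cupF [-0.3  0.2] w 50.2 q6 -1.82
  dp [-5.47, 0.38, -1.23] yaw 0.004
  dp [-5.47, 0.38, -1.26] yaw 0.004
```

Emit:
drive_tool:
  steps:
    - {"dp":[-4,0,0],"yaw":0}
    - {"dp":[-4,0,0],"yaw":0}
    - {"dp":[-2.5,0,0],"yaw":0}
    - {"dp":[0,0,0],"yaw":0}
    - {"dp":[0,0,0],"yaw":0}

```text
clock: 10.42
ee_pos: [0.4756, -0.0471, 0.0725]
tool_rot: [-1.085, -1.318, 1.35]
force: [0.1, 0.5, -6.5]
gripper_width: 0.532
```

```bash
python3 - <<'E'
from p import *
to(w(-.16,.007),.05,np.pi/2+TH)
g=grab_frame("scene")
cv2.imwrite("pics/i1.png",cv2.resize(g["image"][150:300,190:350],(640,600)))
E
```

```text
t10.43 pos [ 0.4756 -0.0471  0.0725] cup [-194.    13.8] phi 1.751 tilt -0.9993 F [ 0.1  0.5 -6.5] cupF [0.2 0.4] w 50.1 q6 -2.03
  dp [-0.72, 2.25, -3.39] yaw 0.011
```

View pics/i1.png

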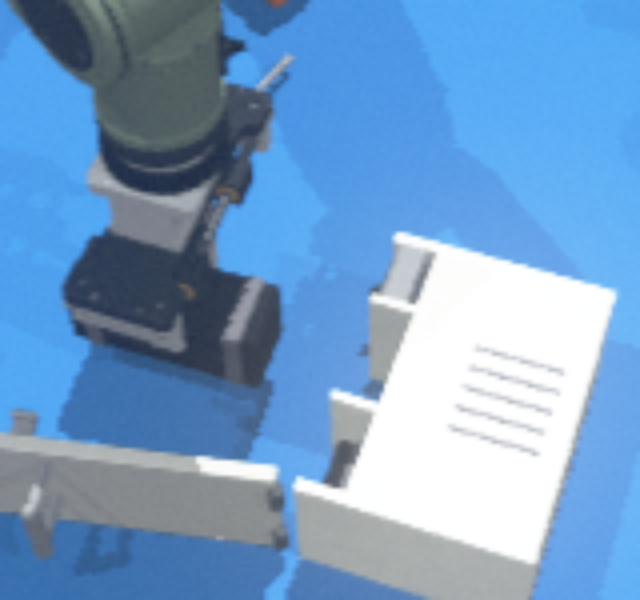

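Emit:
drive_tool:
  steps:
    - {"dp":[-0.6,1.3,-1.5],"yaw":0.01}
    - {"dp":[0,1.2,-1.5],"yaw":0}
    - {"dp":[0,0,0],"yaw":0}
    - {"dp":[0,0,0],"yaw":0}

```text
clock: 10.98
ee_pos: [0.504, -0.0429, 0.0455]
tool_rot: [-1.085, -1.314, 1.348]
force: [0.2, -1.1, -6.5]
gripper_width: 0.536
```

```bash
python3 - <<'E'
from p import *
o,R,f=to(w(-.095,.007),.04,np.pi/2+TH) and state(False)
print(R.round(3))
E
```

```text
t10.97 pos [ 0.504  -0.0429  0.0455] cup [-165.2   13.2] phi 1.747 tilt -0.9992 F [ 0.2 -1.1 -6.5] cupF [ 0.1 -1.1] w 50.4 q6 -2.00
  dp [-0.34, 0.28, -3.51] yaw 0.004
  dp [-0.32, 0.28, -3.51] yaw 0.004
[[-0.175 -0.039 -0.984]
 [ 0.984  0.007 -0.176]
 [ 0.014 -0.999  0.037]]
```

Emit:
drive_tool:
  steps:
    - {"dp":[-0.7,0.2,-0.6],"yaw":0.01}
    - {"dp":[-0.2,0.1,-0.6],"yaw":0}
    - {"dp":[0,0,0],"yaw":0}

```text
clock: 11.35
ee_pos: [0.5181, -0.0501, 0.0429]
tool_rot: [-1.092, -1.307, 1.34]
force: [0.5, -1.1, -5.5]
gripper_width: 0.53
```

```bash
python3 - <<'E'
from p import *
to(w(-.095,.007),.038,np.pi/2+TH)
E
```

```text
t11.35 pos [ 0.5181 -0.0501  0.0429] cup [-152.5    3.7] phi 1.737 tilt -0.9993 F [ 0.5 -1.1 -5.5] cupF [ 0.3 -1.1] w 49.8 q6 -2.00
  dp [0.17, 0.24, -2.87] yaw -0.001
  dp [0.17, 0.24, -2.87] yaw -0.001
```

Emit:
drive_tool:
  steps:
    - {"dp":[0.2,0,-1.3],"yaw":0}
    - {"dp":[0.1,0,-1.3],"yaw":0}
    - {"dp":[0,0,-1.3],"yaw":0}
    - {"dp":[0,0,-1.0],"yaw":0}
    - {"dp":[0,0,0],"yaw":0}

```text
clock: 11.98
ee_pos: [0.5704, -0.0382, 0.0411]
tool_rot: [-1.093, -1.308, 1.34]
force: [-0.1, 0.6, -6.5]
gripper_width: 0.528
```

```bash
python3 - <<'E'
from p import *
to(w(-.095,.007),.034,np.pi/2+TH)
E
```

```text
t11.97 pos [ 0.5704 -0.0382  0.0411] cup [-99.    6.7] phi 1.737 tilt -0.9993 F [-0.1  0.6 -6.5] cupF [-0.   0.6] w 49.6 q6 -1.95
  dp [0.03, 0.71, -0.4] yaw -0.003
```

Emit:
drive_tool:
  steps:
    - {"dp":[0,0.4,0],"yaw":0}
    - {"dp":[0,0.3,0],"yaw":0}
    - {"dp":[0,0.3,0],"yaw":0}

```text
clock: 12.35
ee_pos: [0.5696, -0.0377, 0.036]
tool_rot: [-1.09, -1.307, 1.341]
force: [-7.4, 1.7, 15.6]
gripper_width: 0.532
```

```bash
python3 - <<'E'
from p import *
state()
E
```

```text
t12.35 pos [ 0.5696 -0.0377  0.036 ] cup [-99.7   7.3] phi 1.738 tilt -0.9993 F [-7.4  1.7 15.6] cupF [-7.   2.9] w 50.0 q6 -1.95
```

Emit:
drive_tool:
  steps:
    - {"dp":[0,-0.1,0],"yaw":0}
    - {"dp":[0,0,0],"yaw":0}
    - {"dp":[0,0,0],"yaw":0}
    - {"dp":[0,-3,0],"yaw":0}
    - {"dp":[0,-4,0.5],"yaw":0}
    - {"dp":[0,-2,4],"yaw":0}
    - {"dp":[0,0,4],"yaw":0}
    - {"dp":[0,0,2],"yaw":0}
  gripper: 6.6

```text
clock: 13.35
ee_pos: [0.47, -0.0578, 0.1354]
tool_rot: [-1.098, -1.311, 1.341]
force: [-0.7, -0.2, -0.1]
gripper_width: 0.701
```

Emit:
drive_tool:
  steps:
    - {"dp":[0,0,0],"yaw":0}
    - {"dp":[0,0,0],"yaw":0}
    - {"dp":[0,0,0],"yaw":0}
  gripper: 0

```text
clock: 13.72
ee_pos: [0.4708, -0.0581, 0.1356]
tool_rot: [-1.1, -1.311, 1.34]
force: [0.8, -0.6, 0.1]
gripper_width: 0.42
```

```bash
python3 - <<'E'
from p import *
to(w(-.215,.007),.03,np.pi/2+TH)
g=grab_frame("scene")
cv2.imwrite("pics/i2.png",cv2.resize(g["image"][170:290,200:350],(750,600)))
E
```

```text
t13.72 pos [ 0.4708 -0.0581  0.1356] cup [-200.5    3.8] phi 1.737 tilt -0.9996 F [ 0.8 -0.6  0.1] cupF [ 0.7 -0.7] w 39.5 q6 -2.04
  dp [0.16, 5.28, 0.73] yaw -0.001
  dp [0.16, 5.28, 0.73] yaw -0.001
```

View pics/i2.png

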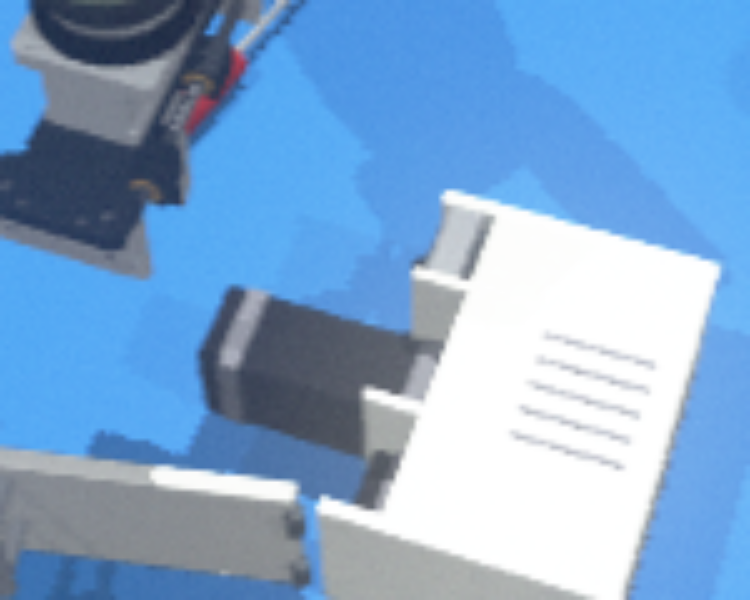

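Emit:
drive_tool:
  steps:
    - {"dp":[0.2,2,0.9],"yaw":0}
    - {"dp":[0.1,4.5,0.6],"yaw":0}
    - {"dp":[0,4,0],"yaw":0}
    - {"dp":[0,0,0],"yaw":0}

```text
clock: 14.28
ee_pos: [0.4562, -0.0575, 0.0294]
tool_rot: [-1.103, -1.314, 1.34]
force: [-0.0, 0.2, -0.8]
gripper_width: 0.005
```

```bash
python3 - <<'E'
from p import *
to(w(-.085,.007),.028,np.pi/2+TH)
E
```

```text
t14.28 pos [ 0.4562 -0.0575  0.0294] cup [-214.8    6.8] phi 1.739 tilt -0.9997 F [-0.   0.2 -0.8] cupF [0.  0.2] w 0.4 q6 -2.05
  dp [0.01, 0.05, -4.33] yaw -0.0
  dp [0.01, 0.05, -4.33] yaw -0.0
  dp [0.01, 0.05, -4.33] yaw -0.0
```

Emit:
drive_tool:
  steps:
    - {"dp":[0,0,-2],"yaw":0}
    - {"dp":[0,0,-1.5],"yaw":0}
    - {"dp":[0,0,-1.5],"yaw":0}
    - {"dp":[0,0,-1.5],"yaw":0}
    - {"dp":[0,0,-1.5],"yaw":0}
    - {"dp":[0,0,-1.5],"yaw":0}
    - {"dp":[0,0,-1.5],"yaw":0}
    - {"dp":[0,0,-1],"yaw":0}

```text
clock: 15.28
ee_pos: [0.5763, -0.0366, 0.0305]
tool_rot: [-1.092, -1.307, 1.349]
force: [-4.4, -0.5, 1.3]
gripper_width: 0.005
```

```bash
python3 - <<'E'
from p import *
to(w(-.079,.007),.028,np.pi/2+TH)
E
```

```text
t15.28 pos [ 0.5763 -0.0366  0.0305] cup [-92.9   7.2] phi 1.742 tilt -0.9993 F [-4.4 -0.5  1.3] cupF [-4.4  0.2] w 0.4 q6 -1.95
  dp [-0.02, 0.25, -1.39] yaw 0.002
```

Emit:
drive_tool:
  steps:
    - {"dp":[0,0.1,-0.6],"yaw":0}
    - {"dp":[0,0,-0.5],"yaw":0}
    - {"dp":[0,0,-0.4],"yaw":0}

```text
clock: 15.65
ee_pos: [0.587, -0.0346, 0.0303]
tool_rot: [-1.082, -1.298, 1.357]
force: [-15.6, -3.9, 9.9]
gripper_width: 0.006
```

```bash
python3 - <<'E'
from p import *
state()
E
```

```text
t15.65 pos [ 0.587  -0.0346  0.0303] cup [-82.    7.4] phi 1.744 tilt -0.9987 F [-15.6  -3.9   9.9] cupF [-16.   -1.3] w 0.5 q6 -1.94
```

Emit:
drive_tool:
  steps:
    - {"dp":[0,0.1,-0.4],"yaw":0}
    - {"dp":[0,0,-0.4],"yaw":0}

```text
clock: 15.9
ee_pos: [0.5864, -0.0347, 0.0302]
tool_rot: [-1.066, -1.283, 1.367]
force: [-11.6, -3.8, 6.6]
gripper_width: 0.002
```

```bash
python3 - <<'E'
from p import *
o,R,f=state(); print(R.round(3))
g=grab_frame("scene");f=grab_frame("top")
cv2.imwrite("pics/i3.png",np.hstack([cv2.resize(f["image"][150:230,260:360],(375,300)),cv2.resize(g["image"][190:300,240:350],(300,300))]))
E
```

```text
t15.90 pos [ 0.5864 -0.0347  0.0302] cup [-82.7   7.4] phi 1.745 tilt -0.9974 F [-11.6  -3.8   6.6] cupF [-12.1  -1.8] w 0.2 q6 -1.93
[[-0.173 -0.072 -0.982]
 [ 0.985 -0.004 -0.174]
 [ 0.009 -0.997  0.071]]
```

Emit:
drive_tool:
  steps:
    - {"dp":[0,0,1.5],"yaw":0}
    - {"dp":[0,0,3.5],"yaw":0}
    - {"dp":[0,-4,5],"yaw":0}
    - {"dp":[0,-6,5],"yaw":0.1}
    - {"dp":[0,-5,5],"yaw":0.17}
    - {"dp":[0,-1,0],"yaw":0.17}
    - {"dp":[0,0,0],"yaw":0.17}
    - {"dp":[0,0,0],"yaw":0.17}

```text
clock: 17.0
ee_pos: [0.4237, -0.0644, 0.1973]
tool_rot: [-1.438, -0.703, 0.76]
force: [-0.2, 0.6, 0.9]
gripper_width: 0.006
```

```bash
cat >> p.py <<'E'
def dpt(a,r,d): # world point: door angle a, r along from hinge, d outwards of outer face
    y=np.array([-np.sin(a),np.cos(a)]);o=np.array([-np.cos(a),-np.sin(a)])
    return w(*(np.array([-.087,-.1])+r*y+d*o))
def dloc(p,a): # inverse: (r,d) in mm
    y=np.array([-np.sin(a),np.cos(a)]);o=np.array([-np.cos(a),-np.sin(a)])
    v=loc(p)-np.array([-.087,-.1]); return np.array([v@y,v@o])*1000
E
python3 - <<'E'
from p import *
to(dpt(1.717,.183,.045),.18,1.717+TH+np.pi/2)
g=grab_frame("scene");f=grab_frame("top")
cv2.imwrite("pics/i4.png",np.hstack([cv2.resize(f["image"][130:250,260:380],(400,400),interpolation=2),cv2.resize(g["image"][190:310,220:340],(400,400),interpolation=2)]))
P=[[*dpt(1.717,0,0),.1],[*dpt(1.717,.2,0),.1],[*handle(1.717),.096]]
print(proj(g,P),proj(f,P))
E
```

```text
t17.00 pos [ 0.4237 -0.0644  0.1973] cup [-248.     5.5] phi 0.939 tilt -0.9993 F [-0.2  0.6  0.9] cupF [-0.1  0.6] w 0.6 q6 -1.27
  dp [-3.32, 0.43, -2.94] yaw 0.156
  dp [-2.82, 0.43, -3.42] yaw 0.156
  dp [-2.25, 0.43, -3.81] yaw 0.156
  dp [-1.64, 0.43, -4.12] yaw 0.156
[[258.34583312 270.42661784]
 [179.44854126 257.31586063]
 [196.85087232 274.35548599]] [[352.44808334 184.13510162]
 [376.02447012 249.84454687]
 [380.68972458 227.68548542]]
```

View pics/i4.png

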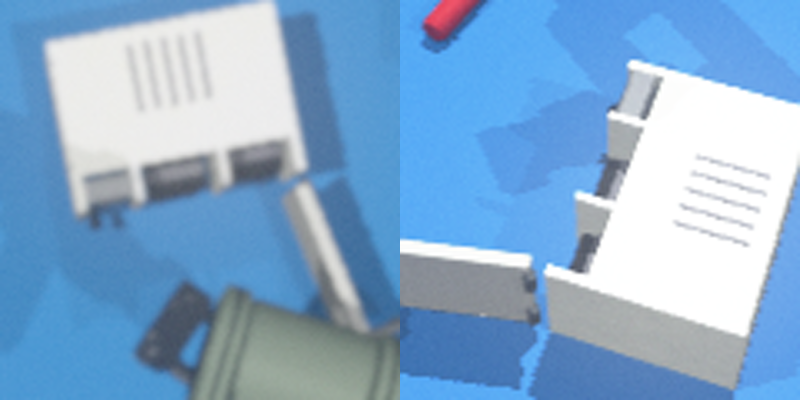

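The pack is in the middle bay. Its grey band is just inside the front, level with the neighbouring pack (top crop 180,178 and 258,160), and the door is still wide open. Next I go round to the door's outer face.

Emit:
drive_tool:
  steps:
    - {"dp":[-3.3,0,-2.9],"yaw":0.156}
    - {"dp":[-2.8,0,-3.4],"yaw":0.156}
    - {"dp":[-2.2,0,-3.8],"yaw":0.156}
    - {"dp":[-1.6,0,-4.1],"yaw":0.156}
    - {"dp":[0,0,0],"yaw":0}
    - {"dp":[0,0,0],"yaw":0}

```text
clock: 17.85
ee_pos: [0.4467, -0.2447, 0.201]
tool_rot: [-1.566, -0.234, 0.275]
force: [-0.4, -0.1, 0.0]
gripper_width: 0.008
```

```bash
python3 - <<'E'
from p import *
o,_,_=state(False);print(dloc(o["ee_pos"],1.717))
to(dpt(1.717,.183,.045),.12,1.717+TH+np.pi/2)
E
```

```text
[177.96456245  50.71849359]
t17.85 pos [ 0.4467 -0.2447  0.201 ] cup [-255.7 -176.1] phi 0.324 tilt -0.9996 F [-0.4 -0.1  0. ] cupF [-0.4 -0.1] w 0.7 q6 -0.97
  dp [-0.25, 4.05, 0.29] yaw 0.004
  dp [-0.25, 4.05, 0.29] yaw 0.004
```

Emit:
drive_tool:
  steps:
    - {"dp":[-0.5,3,0],"yaw":0}
    - {"dp":[0,5,0],"yaw":0}
    - {"dp":[0,4.5,0],"yaw":0}
    - {"dp":[0,3,0],"yaw":0}
    - {"dp":[0,0,0],"yaw":0}
    - {"dp":[0,0,0],"yaw":0}

```text
clock: 18.6
ee_pos: [0.4423, -0.2431, 0.0461]
tool_rot: [-1.568, -0.256, 0.285]
force: [1.4, 0.3, 0.0]
gripper_width: 0.005
```

```bash
python3 - <<'E'
from p import *
o,R,_=state();print(dloc(o["ee_pos"],1.717)); print(R.round(3))
E
```

```text
t18.60 pos [ 0.4423 -0.2431  0.0461] cup [-259.7 -173.8] phi 0.344 tilt -0.9997 F [1.4 0.3 0. ] cupF [1.4 0. ] w 0.5 q6 -0.99
[181.60809106  47.87003977]
[[ 0.941 -0.016 -0.338]
 [ 0.337 -0.017  0.941]
 [-0.021 -1.    -0.011]]
```

Emit:
drive_tool:
  steps:
    - {"dp":[0,0,1.3],"yaw":0}
    - {"dp":[0,0,1.3],"yaw":0}
    - {"dp":[0,0,1],"yaw":0}
    - {"dp":[0,0,1],"yaw":0.05}
    - {"dp":[0,0,1.2],"yaw":0.06}
    - {"dp":[0,0,1.5],"yaw":0.08}
    - {"dp":[0,0,1.8],"yaw":0.1}
    - {"dp":[0,0,1.8],"yaw":0.1}

```text
clock: 19.6
ee_pos: [0.4186, -0.1349, 0.0505]
tool_rot: [-1.597, 0.047, -0.042]
force: [1.1, -1.2, -0.5]
gripper_width: 0.004
```

```bash
cat >> p.py <<'E'
def pang(d=.008): # door angle from the pushing finger
    o,R,f=state(); v=loc(o["ee_pos"])-np.array([-.087,-.1]); r=np.hypot(*v)
    a=np.arctan2(-v[0],v[1])-np.arcsin(d/r); print("door %.4f from phi %.3f r %.1f z %.4f"%(a,f-np.pi/2-TH+np.pi,r*1000,o["ee_pos"][2])); return a
E
python3 - <<'E'
from p import *
pang()
E
```

```text
t19.60 pos [ 0.4186 -0.1349  0.0505] cup [-264.9  -63.1] phi -0.057 tilt -0.9996 F [ 1.1 -1.2 -0.5] cupF [ 0.8 -1.4] w 0.4 q6 -0.42
door 1.3224 from phi 1.345 r 181.7 z 0.0505
```

Emit:
drive_tool:
  steps:
    - {"dp":[0,0,1.8],"yaw":0.1}
    - {"dp":[0,0,1.8],"yaw":0.1}
    - {"dp":[0,0,1.8],"yaw":0.1}
    - {"dp":[0,0,1.8],"yaw":0.1}
    - {"dp":[0,0,1.8],"yaw":0.1}
    - {"dp":[0,0,1.8],"yaw":0.1}
    - {"dp":[0,0,1.8],"yaw":0.1}
    - {"dp":[0,0,1.5],"yaw":0.08}

```text
clock: 20.6
ee_pos: [0.4739, -0.0033, 0.0508]
tool_rot: [-1.492, 0.66, -0.689]
force: [-0.3, -1.6, -0.1]
gripper_width: 0.006
```

```bash
python3 - <<'E'
from p import *
pang()
E
```

```text
t20.60 pos [ 0.4739 -0.0033  0.0508] cup [-188.2   57.3] phi -0.860 tilt -0.9995 F [-0.3 -1.6 -0.1] cupF [-0.5 -1.5] w 0.5 q6 0.71
door 0.5291 from phi 0.542 r 187.0 z 0.0508
```

Emit:
drive_tool:
  steps:
    - {"dp":[0.2,0,1.4],"yaw":0.08}
    - {"dp":[0.2,0,1.3],"yaw":0.07}
    - {"dp":[0.1,0,1.2],"yaw":0.06}
    - {"dp":[0.1,0,1.0],"yaw":0.06}
    - {"dp":[0.1,0,0.8],"yaw":0.05}
    - {"dp":[0,0,0.6],"yaw":0.03}
    - {"dp":[0,0,0.4],"yaw":0.03}
    - {"dp":[0,0,0],"yaw":0}

```text
clock: 21.6
ee_pos: [0.5324, 0.0312, 0.0518]
tool_rot: [-1.369, 0.955, -0.99]
force: [-0.6, 1.2, -0.5]
gripper_width: 0.001
```

```bash
python3 - <<'E'
from p import *
pang()
E
```

```text
t21.60 pos [0.5324 0.0312 0.0518] cup [-124.7   81.4] phi -1.249 tilt -0.9995 F [-0.6  1.2 -0.5] cupF [-0.3  1.3] w 0.0 q6 1.18
door 0.1619 from phi 0.152 r 185.3 z 0.0518
```

Emit:
drive_tool:
  steps:
    - {"dp":[0.1,0,0.3],"yaw":0.015}
    - {"dp":[0,0,0.3],"yaw":0.015}
    - {"dp":[0,0,0.3],"yaw":0.015}
    - {"dp":[0,0,0.25],"yaw":0.01}

```text
clock: 22.1
ee_pos: [0.5379, 0.0327, 0.0513]
tool_rot: [-1.357, 1.007, -1.028]
force: [-6.4, -0.6, 4.4]
gripper_width: 0.002
```

```bash
python3 - <<'E'
from p import *
pang()
E
```

```text
t22.10 pos [0.5379 0.0327 0.0513] cup [-119.1   82. ] phi -1.307 tilt -0.9994 F [-6.4 -0.6  4.4] cupF [-6.4  0.5] w 0.2 q6 1.25
door 0.1313 from phi 0.095 r 184.8 z 0.0513
```

Emit:
drive_tool:
  steps:
    - {"dp":[0,0,0.25],"yaw":0.0}
    - {"dp":[0,0,0.25],"yaw":0.0}
    - {"dp":[0,0,0.25],"yaw":0}

```text
clock: 22.48
ee_pos: [0.5394, 0.0332, 0.051]
tool_rot: [-1.367, 1.017, -1.022]
force: [-5.2, -0.5, 4.2]
gripper_width: 0.004
```

```bash
python3 - <<'E'
from p import *
pang()
f=grab_frame("top");g=grab_frame("scene")
cv2.imwrite("pics/d1.png",np.hstack([cv2.resize(f["image"][140:220,265:365],(500,400),interpolation=2),cv2.resize(g["image"][190:310,230:320],(300,400),interpolation=2)]))
E
```

```text
t22.48 pos [0.5394 0.0332 0.051 ] cup [-117.5   82.3] phi -1.307 tilt -0.999 F [-5.2 -0.5  4.2] cupF [-5.2  0.4] w 0.4 q6 1.25
door 0.1226 from phi 0.095 r 184.8 z 0.0510
```

View pics/d1.png

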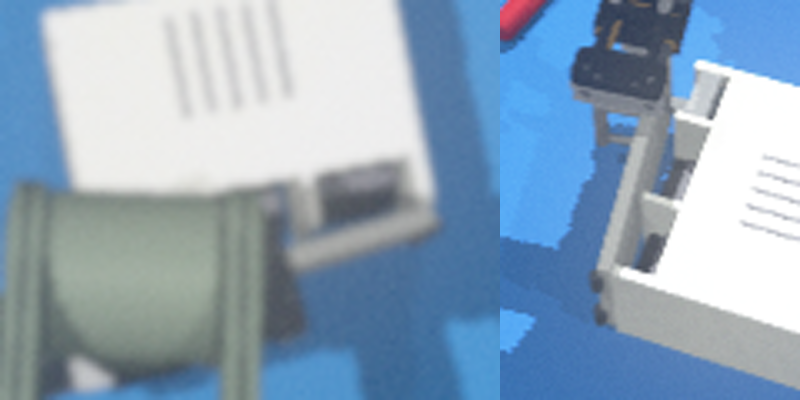

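Emit:
drive_tool:
  steps:
    - {"dp":[0,0,0.35],"yaw":0.0}
    - {"dp":[0,0,0.35],"yaw":0.01}
    - {"dp":[0,0,0.35],"yaw":0}

```text
clock: 22.95
ee_pos: [0.5435, 0.0345, 0.0508]
tool_rot: [-1.374, 1.035, -1.025]
force: [-6.5, -2.8, 6.0]
gripper_width: 0.004
```

```bash
python3 - <<'E'
from p import *
pang();print(bot.observe()["torque"].round(2))
E
```

```text
t22.95 pos [0.5435 0.0345 0.0508] cup [-113.2   82.8] phi -1.319 tilt -0.9985 F [-6.5 -2.8  6. ] cupF [-6.9 -1.7] w 0.4 q6 1.27
door 0.0992 from phi 0.083 r 184.7 z 0.0508
[-0.32  1.02 -0.06]
```

Emit:
drive_tool:
  steps:
    - {"dp":[0,0,0.35],"yaw":0.0}
    - {"dp":[0,0,0.35],"yaw":0.01}

```text
clock: 23.2
ee_pos: [0.5442, 0.0348, 0.0508]
tool_rot: [-1.381, 1.054, -1.027]
force: [-10.6, -2.4, 10.3]
gripper_width: 0.004
```

```bash
python3 - <<'E'
from p import *
pang()
E
```

```text
t23.20 pos [0.5442 0.0348 0.0508] cup [-112.5   83. ] phi -1.330 tilt -0.9977 F [-10.6  -2.4  10.3] cupF [-10.9  -0.6] w 0.4 q6 1.29
door 0.0952 from phi 0.072 r 184.8 z 0.0508
```

Emit:
drive_tool:
  steps:
    - {"dp":[0,-0.1,0.38],"yaw":0}

```text
clock: 23.32
ee_pos: [0.5438, 0.0348, 0.051]
tool_rot: [-1.389, 1.06, -1.023]
force: [-10.2, -4.0, 4.7]
gripper_width: 0.005
```

```bash
python3 - <<'E'
from p import *
pang()
E
```

```text
t23.32 pos [0.5438 0.0348 0.051 ] cup [-113.   83.] phi -1.330 tilt -0.9971 F [-10.2  -4.    4.7] cupF [-10.7  -2.2] w 0.5 q6 1.29
door 0.0977 from phi 0.072 r 184.9 z 0.0510
```

Emit:
drive_tool:
  steps:
    - {"dp":[0,-0.05,0.45],"yaw":0}

```text
clock: 23.45
ee_pos: [0.5438, 0.0349, 0.051]
tool_rot: [-1.397, 1.067, -1.018]
force: [-11.2, -2.7, 10.1]
gripper_width: 0.006
```

```bash
python3 - <<'E'
from p import *
pang()
E
```

```text
t23.45 pos [0.5438 0.0349 0.051 ] cup [-113.    83.1] phi -1.330 tilt -0.9963 F [-11.2  -2.7  10.1] cupF [-11.5  -0.8] w 0.6 q6 1.29
door 0.0976 from phi 0.072 r 185.0 z 0.0510
```

Emit:
drive_tool:
  steps:
    - {"dp":[0,-0.1,0.55],"yaw":0}

```text
clock: 23.58
ee_pos: [0.5441, 0.0349, 0.0512]
tool_rot: [-1.406, 1.076, -1.013]
force: [-12.6, -3.9, 8.1]
gripper_width: 0.008
```

```bash
python3 - <<'E'
from p import *
pang()
E
```

```text
t23.57 pos [0.5441 0.0349 0.0512] cup [-112.6   83.2] phi -1.330 tilt -0.9952 F [-12.6  -3.9   8.1] cupF [-13.1  -1.8] w 0.7 q6 1.30
door 0.0956 from phi 0.072 r 184.9 z 0.0512
```

Emit:
drive_tool:
  steps:
    - {"dp":[0,-0.1,0.62],"yaw":0}

```text
clock: 23.7
ee_pos: [0.5455, 0.0353, 0.0512]
tool_rot: [-1.415, 1.083, -1.008]
force: [-8.7, -2.8, 7.2]
gripper_width: 0.006
```

```bash
python3 - <<'E'
from p import *
pang()
E
```

```text
t23.70 pos [0.5455 0.0353 0.0512] cup [-111.2   83.3] phi -1.331 tilt -0.9941 F [-8.7 -2.8  7.2] cupF [-9.1 -1.3] w 0.6 q6 1.30
door 0.0881 from phi 0.071 r 184.9 z 0.0512
```

Emit:
drive_tool:
  steps:
    - {"dp":[0,0,-0.2],"yaw":0}
    - {"dp":[0,0,0],"yaw":0}

```text
clock: 23.95
ee_pos: [0.5411, 0.0342, 0.0515]
tool_rot: [-1.419, 1.088, -1.006]
force: [-5.9, -0.6, 5.0]
gripper_width: 0.008
```

```bash
python3 - <<'E'
from p import *
import pickle
pang()
g=grab_frame("scene");s=pickle.load(open("scene0.pkl","rb"))
crop=lambda f:cv2.resize(f["image"][190:300,230:310],(400,550),interpolation=2)
cv2.imwrite("pics/d2.png",np.hstack([crop(s),crop(g)]))
# expected outer top edge pixels at given r for angles
for r in(.06,.1,.13): print(r,[proj(g,[[*dpt(a,r,0),.1]])[0].round(1).tolist() for a in(.03,.05,.07,.09)])
E
```

```text
t23.95 pos [0.5411 0.0342 0.0515] cup [-115.7   82.9] phi -1.332 tilt -0.9935 F [-5.9 -0.6  5. ] cupF [-5.9  0.4] w 0.8 q6 1.30
door 0.1123 from phi 0.070 r 185.1 z 0.0515
0.06 [[266.1, 249.6], [265.6, 249.5], [265.2, 249.3], [264.7, 249.2]]
0.1 [[270.9, 236.4], [270.2, 236.2], [269.4, 236.0], [268.7, 235.9]]
0.13 [[274.5, 226.9], [273.5, 226.7], [272.6, 226.4], [271.6, 226.2]]
```

View pics/d2.png

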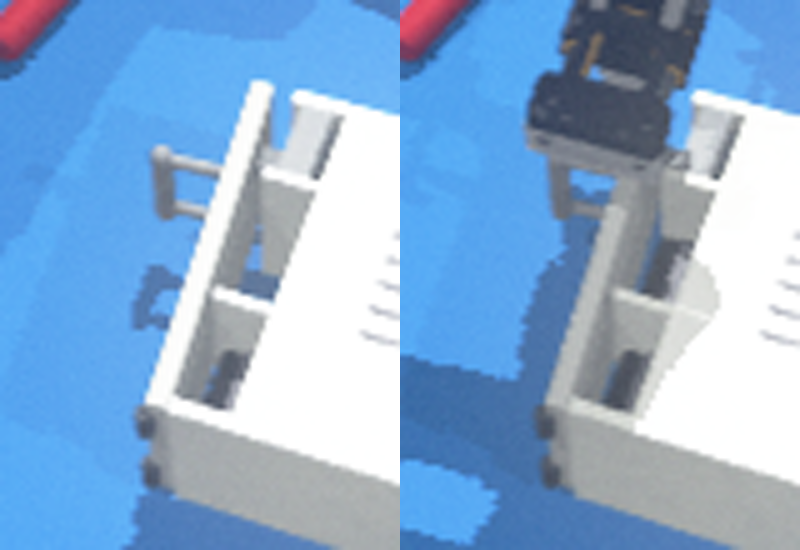

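Emit:
drive_tool:
  steps:
    - {"dp":[0,-0.05,0.4],"yaw":0}
    - {"dp":[0,-0.1,0.45],"yaw":0}
    - {"dp":[0,-0.1,0.5],"yaw":0}

```text
clock: 24.38
ee_pos: [0.5421, 0.0346, 0.0517]
tool_rot: [-1.441, 1.107, -0.993]
force: [-12.0, -3.9, 8.5]
gripper_width: 0.008
```

```bash
python3 - <<'E'
from p import *
pang()
E
```

```text
t24.38 pos [0.5421 0.0346 0.0517] cup [-114.6   83.2] phi -1.331 tilt -0.9899 F [-12.   -3.9   8.5] cupF [-12.5  -1.8] w 0.7 q6 1.31
door 0.1066 from phi 0.070 r 185.2 z 0.0517
```

Emit:
drive_tool:
  steps:
    - {"dp":[0,-0.1,0.6],"yaw":0}

```text
clock: 24.5
ee_pos: [0.544, 0.035, 0.0518]
tool_rot: [-1.449, 1.113, -0.989]
force: [-8.3, -2.0, 6.6]
gripper_width: 0.004
```

```bash
cat >> p.py <<'E'
def face():
    o,R,f=state(False);t=np.arccos(-R[2,1]);x=loc(o["ee_pos"])[0]*1000+8+(.1-o["ee_pos"][2])*t*1000
    print("face x %.1f -> a %.4f tilt %.3f F %.1f Fz %.1f"%(x,(-87-x)/183,t,(Rc.T@o["force"][:2])[0],o["force"][2]))
E
python3 - <<'E'
from p import *
face()
E
```

```text
face x -97.4 -> a 0.0569 tilt 0.151 F -8.5 Fz 6.6
```

Emit:
drive_tool:
  steps:
    - {"dp":[0,-0.05,0.35],"yaw":0}

```text
clock: 24.62
ee_pos: [0.5477, 0.0358, 0.0518]
tool_rot: [-1.448, 1.113, -0.99]
force: [-0.0, 0.4, -1.2]
gripper_width: 0.003
```

```bash
python3 - <<'E'
from p import *
face()
E
```

```text
face x -93.7 -> a 0.0364 tilt 0.150 F 0.0 Fz -1.2
```

The force fell from about 12 N to zero as the door went in, so it snapped. Backing off straight away.

Emit:
drive_tool:
  steps:
    - {"dp":[0,0,-1.5],"yaw":0}
    - {"dp":[0,0,-2.5],"yaw":0}
    - {"dp":[0,-5,0],"yaw":0}
    - {"dp":[0,-6,0],"yaw":0}
    - {"dp":[0,-5,-3],"yaw":0}
    - {"dp":[-4,0,-5],"yaw":0}
    - {"dp":[-5,0,-5],"yaw":0}
    - {"dp":[-5,0,-4],"yaw":0}

```text
clock: 25.62
ee_pos: [0.3439, 0.132, 0.2403]
tool_rot: [-1.426, 1.106, -1.004]
force: [0.2, 0.4, 0.9]
gripper_width: 0.001
```

Emit:
drive_tool:
  steps:
    - {"dp":[-5,0,-3],"yaw":0}
    - {"dp":[-5,0,-2],"yaw":0}
    - {"dp":[0,0,0],"yaw":0}
    - {"dp":[0,0,0],"yaw":0}

```text
clock: 26.12
ee_pos: [0.271, 0.224, 0.2463]
tool_rot: [-1.414, 1.095, -1.002]
force: [-0.0, -0.0, 0.2]
gripper_width: 0.007
```

```bash
python3 - <<'E'
from p import *
import pickle
state()
s=pickle.load(open("top0.pkl","rb"));f=grab_frame("top");g=grab_frame("scene");s0=pickle.load(open("scene0.pkl","rb"))
c=lambda f:cv2.resize(f["image"][140:220,265:360],(380,320),interpolation=2)
d=lambda f:cv2.resize(f["image"][190:310,235:355],(380,280),interpolation=2)
cv2.imwrite("pics/e1.png",np.vstack([np.hstack([c(s),c(f)]),np.hstack([d(s0),d(g)])]))
E
```

```text
t26.12 pos [0.271  0.224  0.2463] cup [-350.   315.5] phi -1.335 tilt -0.9935 F [-0.  -0.   0.2] cupF [-0. -0.] w 0.6 q6 1.77
```

View pics/e1.png

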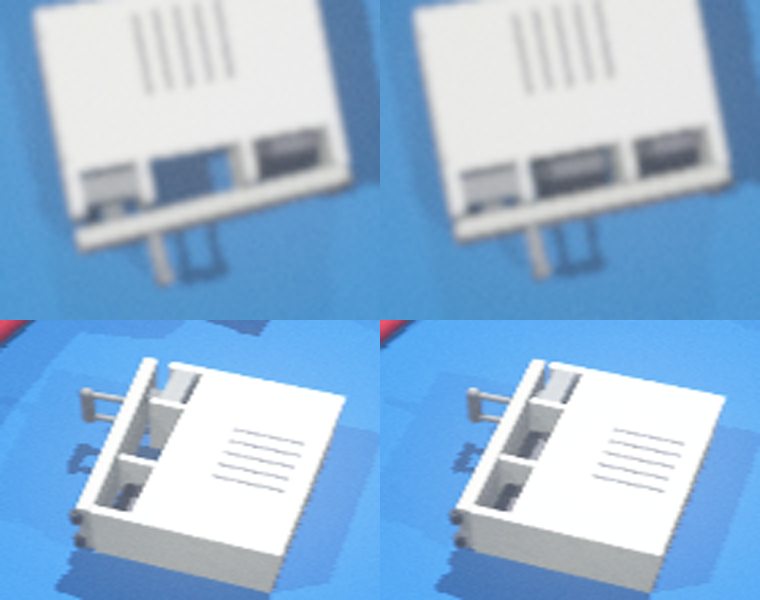

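The door now sits visibly further in than at the start: its free corner moved about 5 mm in the top view, at (76,249)→(75,242) in the crop. The pack shows in the middle bay. I'll do a numeric check, then hand in.

```bash
python3 - <<'E'
from p import *
import pickle
s=pickle.load(open("top0.pkl","rb"));f=grab_frame("top")
for n,(x0,x1,y0,y1) in dict(mouse=(130,165,240,282),driver=(225,292,250,270),beaker=(188,220,112,144),meter=(418,450,145,200),car=(420,478,203,262),jar=(143,172,155,185)).items():
    a,b=[cv2.cvtColor(k["image"][y0:y1,x0:x1],6).astype(np.float32) for k in(s,f)]
    print(n,np.round(cv2.phaseCorrelate(a,b),2).tolist() if 0 else [np.round(v,2) for v in cv2.phaseCorrelate(a,b)])
a,b=[cv2.cvtColor(k["image"][193:208,278:292],6).astype(np.float32) for k in(s,f)]
print("door end shift px",cv2.phaseCorrelate(a,b))
state(); print(workorder.job_done())
E
```

```text
mouse [array([-0.17,  0.55]), np.float64(1.03)]
driver [array([-0.21, -0.02]), np.float64(0.88)]
beaker [array([-0.04,  0.26]), np.float64(1.05)]
meter [array([ 0.05, -0.09]), np.float64(1.07)]
car [array([-0.1 ,  0.07]), np.float64(1.03)]
jar [array([ 0.1 , -0.08]), np.float64(0.97)]
door end shift px ((-0.1843601835688471, -2.006033263519395), 0.48199077659183076)
t26.27 pos [0.2713 0.2232 0.246 ] cup [-349.9  314.6] phi -1.338 tilt -0.9933 F [ 0.5 -0.   0.1] cupF [ 0.5 -0.1] w 0.9 q6 1.78
the job is handed in; nothing more can be done
None
```

The door is shut on its catch with the pack stowed in the empty bay, and the job is handed in after about 26 s of the 72 s. No verdict was reported.

**What I did:** I pulled the door open by its handle to about 1.7 rad. I set the black pack down part-way into the middle bay and pushed it home against the back wall, where it stopped at 12–16 N. I swung the door to with closed fingers and raised the push row by row to about 13 N. I backed off as soon as the force fell to zero.

**Last checks:**
- **Door:** its free end sits about 5 mm further in than at the start. That puts it at about 0.03 rad from the pictures and 0.036 rad from the finger position, both under 0.042, and it stayed shut once released.
- **Pack:** seen in the middle bay with its end just inside the front. The pushing finger stopped about 3 mm short of where I expected it; I put that down to the tool's tilt and the calibration, since a second push did not move it further.
- **Bystanders:** all six shifted less than 0.6 pixel (under 2 mm) in the top view.
- **Robot:** clear of everything, with no force on the tool.

**What was less clean:**
- The first push to the catch yielded but did not snap, so I eased off, looked and pushed again.
- The tool tilted up to 0.15 rad under the pushing load, which makes the finger-based angle approximate.
- I could not measure the buffer directly. After the snap I read no force on the door, but the readings come only at the end of each step.

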